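Snap the screw tub's lid shut, section by section

TASK

Press the white snap-fit lid rim of the grey screw tub shut with the fingertips, one section at a time: begin with the end section that has the pull tab and work round clockwise as seen from above, pressing each of the four sections down until it clicks and stays fully shut. Do not pick up, tip or shove the tub, leave the other things on the bench where they are, and finish with the hand clear.

Things in the scene. Friction and masses are not known exactly. Their poses are not given: they have to be found in the camera images.
- tub: grey screw tub, white lid rim, 150 x 110 mm (long side along its x), loose, 0.8 kg. Origin: centre of underside, z up. Rim: four 10 mm thick white sections, 3 mm apart, round a fixed recessed grey panel (104 x 64 mm, top at height 62 mm). Section top: 74 mm above bench open, 66 mm shut. Clockwise from above: -x end (tab), +y side, +x end, -y side
- rim_tab_top (a point): centre of the top face (tab not counted) of the short end section that carries the pull tab, along the tub's -x end; 21 x 62 mm, plus a 30 mm wide, 4 mm thick tab that sticks out 16 mm beyond the lid's edge; moves down 8 mm with it
- rim_tab (a joint): how far that section is pressed: 0 = open (raised), 0.008 m = fully shut. Snap action: it resists with about 7 N at first, then less, springs back up if let go before 4 mm, and past 4 mm clicks shut by itself and stays shut
- rim_2_top (a point): centre of the top face (tab not counted) of the long side section on the tub's +y side, 150 x 21 mm, next clockwise (seen from above) after the tab section; moves down 8 mm with it
- rim_2 (a joint): how far that section is pressed: 0 = open (raised), 0.008 m = fully shut. Snap action: it resists with about 7 N at first, then less, springs back up if let go before 4 mm, and past 4 mm clicks shut by itself and stays shut
- rim_3_top (a point): centre of the top face (tab not counted) of the short end section without a tab, along the tub's +x end, farthest from the tab; 21 x 62 mm; moves down 8 mm with it
- rim_3 (a joint): how far that section is pressed: 0 = open (raised), 0.008 m = fully shut. Snap action: it resists with about 7 N at first, then less, springs back up if let go before 4 mm, and past 4 mm clicks shut by itself and stays shut
- rim_4_top (a point): centre of the top face (tab not counted) of the long side section on the tub's -y side, 150 x 21 mm, the last one clockwise; moves down 8 mm with it
- rim_4 (a joint): how far that section is pressed: 0 = open (raised), 0.008 m = fully shut. Snap action: it resists with about 7 N at first, then less, springs back up if let go before 4 mm, and past 4 mm clicks shut by itself and stays shut
- toolbox: bright red metal toolbox, lid latched, 186 x 326 mm, 137 mm tall (166 mm over the carrying handle), 4 kg; origin at the centre of its underside, long side along its y. Bystander
- spanner: chrome spanner, 170 mm long, lying flat along its x; origin under its middle. Bystander
- stud_finder: yellow plastic stud finder lying on its back, 150 x 68 x 28 mm with a round black press button on top, long side along its x; origin at the centre of its underside. Bystander
- cup: beige ceramic cup, 80 mm across, 90 mm tall; origin at the centre of its underside. Bystander
Things that resemble listed ones, but are neither listed nor needed, are in the scene too. Of the things like the tub, leave any that is pink; of the rest the larger one is meant.

How it is judged:
On the way, in this order (a step that is already met when the one before it is completed fails the run):
1. the section with the pull tab is clicked shut (value of joint rim_tab above 0.0065 m), for 0.2 s.
2. the next section clockwise is clicked shut (value of joint rim_2 above 0.0065 m), for 0.2 s.
3. the end section opposite the tab is clicked shut (value of joint rim_3 above 0.0065 m), for 0.2 s.
4. the last section is clicked shut (value of joint rim_4 above 0.0065 m), for 0.2 s.
At the end, for the whole second after the job is handed in: All four rim sections are pressed at least 6.5 of their 8 mm and stay so; the tub stands level (under 0.05 rad) and at rest on the bench, within 40 mm of where it began; toolbox, spanner, stud finder and cup are each within 30 mm of where they began (value of joint each of rim_tab, rim_2, rim_3, rim_4 above 0.0065 m and linear speed of tub below 0.02 m/s and angle between tub's own z axis and vertical below 0.05 rad and height (world z) of tub below 0.005 m and distance of tub from where it was at the start of the episode below 0.04 m and distance of each of toolbox, spanner, stud_finder, cup from where it was at the start of the episode below 0.03 m); the robot touches nothing.
It fails at once if the tub is pushed with the arm or the body of the gripper instead of the fingers (contact force between the arm and tub above 3 N).
It fails at once if the tub is lifted off the bench (height (world z) of tub above 0.012 m).
It fails at once if the tub is tipped (angle between tub's own z axis and vertical above 0.2 rad).
It fails at once if the tub is shoved along the bench by 40 mm (distance of tub from where it was at the start of the episode above 0.04 m).
It fails at once if the toolbox, spanner, stud finder or cup is moved or carried by 30 mm (distance of any of toolbox, spanner, stud_finder, cup from where it was at the start of the episode above 0.03 m).
It also fails if it takes over 42 s, if anything falls off the work surface, if the arm or the gripper's body presses on something with over 40 N, if the wrist force passes 120 N, or if a joint passes its speed limit or range.

ROBOT

A 7-joint arm with a two-finger parallel gripper is mounted at the origin on the work surface. World frame = base frame: x ahead of the robot, y to its left, z up, the work surface at z = 0. Lengths are in m, angles in rad, forces in N, time in s.
With the tool pointing down it reaches from about 0.35 to 0.9 m from the base axis. Payload 8.1 kg.
Tool frame: the origin (TCP) lies at the centre of the arm's flange, where the gripper is bolted on; the fingertips stand 178 mm ahead of it and the grasp point (between the pads) lies 159 mm ahead of it; z points along the fingers, y is the line along which they close (so a half turn about z gives the same grasp; the last joint's range is limited). The gripper opens to 92 mm and grips with 3 to 60 N. Pads are 19 mm wide; open, the fingers measure 130 mm over their backs; the gripper's body (75 mm by 190 mm) begins 47 mm behind the grasp point.
Start: joints at [1.24, 0.434, 0.025, 1.573, -0.012, 1.134, -0.075], TCP at [0.141, -0.609, 0.405] pointing down, gripper open.
Joint ranges: [-2.62, 2.62], [-0.44, 2.09], [-1.27, 1.32], [0.08, 2.57], [-1.32, 4.46], [0.12, 2], [-2.74, 2.74]. Speed limits (rad/s): [2.22, 2.22, 3.01, 3.01, 3.14, 3.14, 3.14].

INTERFACE

Orientations are given as a rotation vector (axis times angle).
In Python, from cell import arm gives the robot as it stands. The module is installed in compiled form; this text tells all that it offers.
- The arm moves only by the shell command python3 -m inch 'ROWS' [FORCE]. ROWS is text: rows parted by semicolons, each of 5 numbers parted by spaces: the shift along the tool's x, y, z in m, then the turn about the tool's z in rad, then the finger opening in m, from 0 to 0.0918. In form: x y z roll fingers; .... A call has 1 to 5 rows; each row is the pose to reach, as a shift and turn from the pose commanded when the call began, along the tool's axes at that moment; what a row does not reach only later rows make up. A row lasts 1/10 s, in which the tool goes at most 50 mm and 8.59 degrees, less where a joint would pass 70% of its speed; a pose out of reach is approached as far as the arm can. A call with a gripper value outside its range is refused whole. The fingers move at their own pace and stop on an object; FORCE is the grip in N (left out, the last holds). Time passes only in rows, so rows that repeat a pose let the fingers close. It gives the time, the measured TCP pose, the force, the opening and the grip force at its end, in the units of the state.
- arm.observe(): the state, without advancing time (a new reading comes with each control period).
- arm.get_image(name): name is "side" or "top"; returns the picture (384x512x3 uint8, red, green, blue); there is no depth.
- arm.get_calibration(name): a dict with "intrinsics" (3x3 intrinsics, pixels), "distortion" ([k1, k2, p1, p2, k3] as OpenCV has them; the pictures are not rectified), "pose" (4x4, takes a point from camera to world coordinates). Camera axes: x right, y up, looking along -z (the intrinsics and any distortion apply to the point x, -y, -z); pixel columns grow to the right and rows downward; lengths in m; the calibration is good to about 2 mm. A picture is of the moment at which its call begins. get_calibration takes no time and is no camera call.
- arm.sign_off(): hands the job in; it is judged then, once.
Trained networks look in the newest picture that a camera, given by its name, has taken for a name from the list of things; names that differ only in an ending like _2 or _b are one class to them, and where a whole thing is asked for, a point or a joint stands for the part that bears it (a point fixed in the world has none). Each returns a list of dicts, best first, with "conf" (0 to 1); they miss things now and then, are a little off and sometimes report something else, mostly with a low value. They report only what shows in the picture. A call takes as long as a camera call. They do not tell look-alikes from the thing itself.
- arm.look_for(camera, query): "point" ([row, column] in pixels, amid what is visible of it).
- arm.silhouettes(camera, query): "region" (384x512 bool, what is visible of it) and "point" ([row, column] in pixels, amid what is visible of it).
- arm.place_of(camera, query): "point" ([row, column] in pixels: a listed point, or the origin of a listed thing).
The state is a dict: "clock": time; "joints": joint angles; "dq": joint speeds; "joint_efforts": joint torques, N m; "position": TCP position; "ee_rot": TCP orientation; "force": force on the tool from outside, world axes, zero at the start; "ft_torque": the same for the moment, N m; "width": opening from 0.0 (shut) to 1.0 (fully open); "gripper_force": force on a finger pad.
Only numpy, scipy, OpenCV 4.12 (cv2) and the standard library are available. Lean on these libraries where they do the work, as an engineer would, in place of code of your own. Each camera call takes 0.05 s, during which the arm holds its last target. There are 200 camera calls.

## Working session

There is one attempt and no reset: what is moved stays moved. The work goes in short steps, Python scripts to look and compute and a shell command to move; the robot and the scene stay as the last step left them, time stands still between calls to the robot, and variables do not carry over. Pictures are saved under pics/ and viewed, at most 10 in all, crops included, and the job is handed in when it is done.

```bash
mkdir -p pics; python3 - <<'E'
from cell import arm
import cv2,numpy as np
for n in("top","side"):
    im=arm.get_image(n); cv2.imwrite(f"pics/{n}0.png",im[:,:,::-1])
    c=arm.get_calibration(n); print(n,np.round(c["intrinsics"],1).tolist(),np.round(c["distortion"],3),np.round(c["pose"],3).tolist())
o=arm.observe(); print(o)
for q in("tub",):
    for d in arm.look_for("top",q): print(d)
for q in("rim_tab_top","rim_2_top","rim_3_top","rim_4_top","tub"):
    for d in arm.place_of("top",q): print(q,d)
E
```

```text
top [[412.0, 0.0, 249.9], [0.0, 412.0, 188.0], [0.0, 0.0, 1.0]] [-0.028  0.     0.     0.     0.   ] [[0.028, 0.993, -0.116, 0.375], [-0.999, 0.03, 0.018, 0.082], [0.021, 0.116, 0.993, 1.279], [0.0, 0.0, 0.0, 1.0]]
side [[457.1, 0.0, 261.2], [0.0, 457.1, 187.7], [0.0, 0.0, 1.0]] [-0.049  0.     0.     0.     0.   ] [[-0.854, 0.357, -0.377, -0.034], [-0.519, -0.616, 0.592, 0.949], [-0.021, 0.702, 0.712, 1.127], [0.0, 0.0, 0.0, 1.0]]
{'clock': 0.1, 'joints': array([ 1.24041111,  0.43517876,  0.02496667,  1.57400366, -0.01160183,
        1.13403737, -0.07510062]), 'dq': array([ 0.00021744, -0.00210688,  0.00062529, -0.00301566, -0.00226059,
        0.00088425,  0.00016523]), 'joint_efforts': array([ 4.98794223e-03, -6.69127965e+01,  9.89013612e-01, -3.15144753e+01,
       -6.03575399e-02,  3.74582189e-02,  1.55500647e-04]), 'position': array([ 0.14106427, -0.60865557,  0.40400833]), 'ee_rot': array([-3.11980783e+00, -3.56765500e-01,  4.66305124e-04]), 'force': array([-0.20161608, -0.76316195, -0.30072906]), 'ft_torque': array([-0.01307475, -0.03799786, -0.02642336]), 'gripper_force': 0.
[... 186 characters left out ...]
9], 'conf': 0.66}
rim_tab_top {'point': [185.6, 260.5], 'conf': 0.62}
rim_2_top {'point': [223.4, 288.6], 'conf': 0.91}
rim_2_top {'point': [172.9, 197.7], 'conf': 0.75}
rim_2_top {'point': [159.5, 250.4], 'conf': 0.54}
rim_3_top {'point': [246.2, 300.5], 'conf': 0.64}
rim_3_top {'point': [143.8, 275.6], 'conf': 0.5}
rim_3_top {'point': [156.6, 209.0], 'conf': 0.42}
rim_4_top {'point': [174.4, 219.4], 'conf': 0.75}
rim_4_top {'point': [168.0, 281.5], 'conf': 0.68}
rim_4_top {'point': [254.6, 273.2], 'conf': 0.65}
rim_4_top {'point': [241.3, 181.0], 'conf': 0.65}
tub {'point': [169.1, 263.9], 'conf': 0.95}
tub {'point': [234.4, 280.1], 'conf': 0.88}
tub {'point': [176.4, 208.8], 'conf': 0.58}
```

```bash
python3 - <<'E'
import cv2
a=cv2.imread("pics/top0.png"); b=cv2.imread("pics/side0.png")
cv2.imwrite("pics/topcrop.png",cv2.resize(a[115:285,150:350],None,fx=3.5,fy=3.5,interpolation=cv2.INTER_CUBIC))
E
```

```text
(no output)
```

View pics/top0.png

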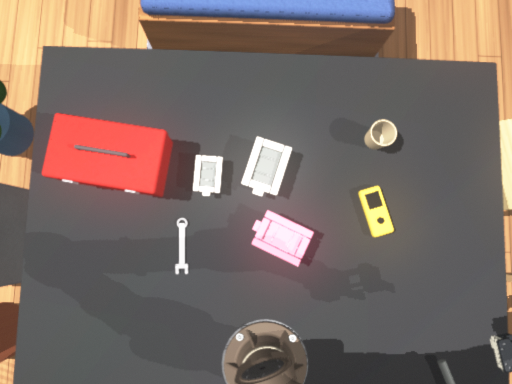

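View pics/side0.png

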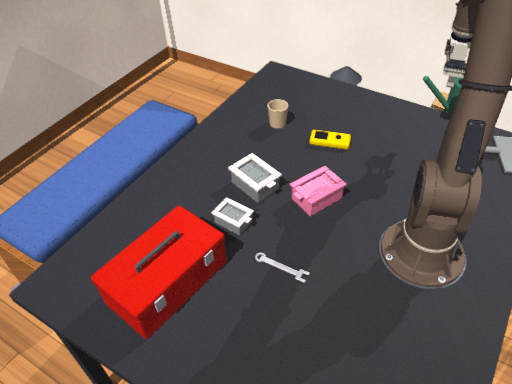

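View pics/topcrop.png

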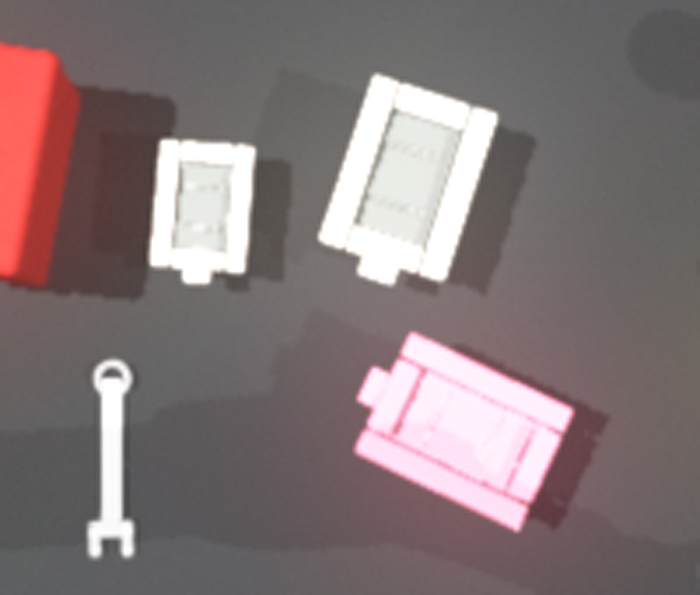

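Candidates for the tub: large white/grey one at (166,267), small white/grey one at (174,208), pink one at (237,283). I choose the large one. The crop shows its tab at the lower end, towards the robot (about row 192, col 258), and its +y side on the left.

```bash
cat >h.py <<'E'
from cell import arm
import cv2,numpy as np
from scipy.optimize import least_squares
from scipy.spatial.transform import Rotation as R
def proj(n,P):
    c=arm.get_calibration(n);T=np.linalg.inv(c["pose"]);p=np.atleast_2d(P)@T[:3,:3].T+T[:3,3]
    p=p*[1,-1,-1]
    q=cv2.projectPoints(p.reshape(-1,1,3),np.zeros(3),np.zeros(3),np.array(c["intrinsics"],float),np.array(c["distortion"],float))[0]
    return q.reshape(-1,2)
L={"rim_tab_top":(-.0645,0),"rim_2_top":(0,.0445),"rim_3_top":(.0645,0),"rim_4_top":(0,-.0445)}
def world(v,l,z=.074):
    c,s=np.cos(v[2]),np.sin(v[2]);l=np.atleast_2d(l)
    return np.c_[v[0]+c*l[:,0]-s*l[:,1],v[1]+s*l[:,0]+c*l[:,1],np.full(len(l),z)]
def shift(tcp):
    o=arm.observe();return R.from_rotvec(o["ee_rot"]).inv().apply(np.array(tcp)-o["position"])
E
python3 - <<'E'
from h import *
cr=np.array([[378,74],[497,110],[443,283],[320,243]])/3.5+[150,115]-0.4
lc=[(.075,.055),(.075,-.055),(-.075,-.055),(-.075,.055)]
f=lambda v:(proj("top",world(v,lc))-cr).ravel()
s=least_squares(f,[.5,0,-.3]);v1=s.x;print("corners",v1,s.fun.round(1))
obs=[];
for cam in("top","side"):
    for k,l in L.items():
        e=proj(cam,world(v1,l))[0]
        for d in arm.place_of(cam,k):
            p=np.array(d["point"][::-1])
            if np.hypot(*(p-e))<9: obs.append((cam,l,p)); print(cam,k,p-e,d["conf"]);break
for cs in(("top",),("side",),("top","side")):
    g=lambda v:np.concatenate([proj(c,world(v,l))[0]-p for c,l,p in obs if c in cs])
    s=least_squares(g,v1,loss="soft_l1");print(cs,s.x,s.fun.round(1))
E
```

```text
corners [ 0.58576524  0.01312613 -0.28529854] [-0.9  0.2  0.2  1.2  0.5 -0.7  0.1 -0.8]
top rim_tab_top [ 0.48552259 -0.05987694] 0.62
top rim_2_top [-1.97245764 -1.03471054] 0.54
top rim_3_top [ 2.41259722 -1.08413779] 0.5
top rim_4_top [ 0.57068209 -1.75431472] 0.68
side rim_tab_top [-3.26879772 -4.6679172 ] 0.69
side rim_2_top [-0.01660534 -1.38165746] 0.73
side rim_3_top [-0.71184343  3.15442986] 0.51
side rim_4_top [0.97013626 2.52559555] 0.75
('top',) [ 0.58884779  0.01165846 -0.28663119] [ 0.  -1.   2.5  0.  -1.9  0.1 -0.1  0.8]
('side',) [ 0.58751638  0.01437728 -0.32812241] [ 2.   5.1 -1.   1.1  0.7 -3.5 -1.2 -2.2]
('top', 'side') [ 0.58873672  0.01160338 -0.29255411] [-0.1 -1.   2.5 -0.  -1.7  0.2 -0.1  0.9  2.6  4.1 -0.6  0.7  0.3 -3.8
 -1.4 -3. ]
```

```bash
cat >>h.py <<'E'
V=(.587,.0125,-.287)
def need():
    o=arm.observe();Rm=R.from_rotvec(o["ee_rot"]).as_matrix()
    print("yaw err",np.arctan2(Rm[1,0],Rm[0,0])-V[2],"tz",Rm[:,2].round(4),"tip z",o["position"][2]-.178,"F",o["force"].round(1),"t",o["clock"])
    for k,l in L.items():
        t=world(V,l)[0];t[2]=.178+.074;print(k,shift(t).round(4))
E
python3 -c "from h import *;need()"
```

```text
yaw err 0.5146867629574082 tz [ 0.e+00 -1.e-04 -1.e+00] tip z 0.22675578068403063 F [-0.1  0.  -0. ] t 0.8
rim_tab_top [ 0.5185 -0.5364  0.1527]
rim_2_top [ 0.5965 -0.5434  0.1527]
rim_3_top [ 0.6308 -0.4729  0.1527]
rim_4_top [ 0.5527 -0.466   0.1527]
```

```bash
python3 -m inch '0.034 -0.035 0 0.1 0; 0.068 -0.07 0 0.2 0; 0.102 -0.105 0 0.3 0; 0.136 -0.14 0 0.4 0; 0.17 -0.175 0 0.51 0' 20
```

```text
clock: 1.3
position: [0.2679, -0.3982, 0.4049]
ee_rot: [3.109, -0.448, 0.001]
force: [1.8, -0.3, 0.1]
width: 0.619
gripper_force: 0.0
```

```bash
python3 -c "from h import *;need()"
```

```text
yaw err 0.0004618519946111843 tz [ 5.e-04 -5.e-04 -1.e+00] tip z 0.22690429023731523 F [ 1.8 -0.3  0.1] t 1.3
rim_tab_top [ 0.1254 -0.4843  0.1528]
rim_2_top [ 0.1899 -0.5287  0.1528]
rim_3_top [ 0.2544 -0.4842  0.1529]
rim_4_top [ 0.1899 -0.4397  0.1529]
```

```bash
python3 -m inch '0.012 -0.048 0 0 0; 0.024 -0.094 0 0 0; 0.036 -0.14 0 0 0; 0.048 -0.188 0 0 0; 0.06 -0.235 0 0 0'; python3 -m inch '0.012 -0.048 0 0 0; 0.024 -0.096 0 0 0; 0.036 -0.144 0 0 0; 0.048 -0.192 0 0 0; 0.06 -0.24 0 0 0';python3 -c "from h import *;need()"
```

```text
clock: 1.8
position: [0.3909, -0.1891, 0.4051]
ee_rot: [3.11, -0.442, 0.002]
force: [1.1, -1.4, -0.6]
width: 0.181
gripper_force: 0.0
clock: 2.3
position: [0.5155, 0.0245, 0.405]
ee_rot: [3.11, -0.443, 0.001]
force: [1.4, -1.2, 0.1]
width: 0.005
gripper_force: 0.0
yaw err 0.004271987961986967 tz [ 8.e-04 -2.e-04 -1.e+00] tip z 0.22702272950559038 F [ 1.4 -1.2  0.1] t 2.3
rim_tab_top [ 0.0074 -0.0087  0.153 ]
rim_2_top [ 0.0721 -0.0529  0.1531]
rim_3_top [ 0.1364 -0.0081  0.1531]
rim_4_top [0.0717 0.0361 0.1531]
```

```bash
python3 -m inch '0.003 -0.004 0.04 0 0; 0.006 -0.008 0.08 0 0; 0.006 -0.008 0.12 0 0; 0.006 -0.008 0.128 0 0; 0.006 -0.008 0.128 0 0';python3 - <<'E'
from h import *
need()
a=cv2.resize(arm.get_image("top")[130:220,210:330],None,fx=3.3,fy=3.3);b=cv2.resize(arm.get_image("side")[120:240,190:350],None,fx=2.5,fy=2.5)[:297]
cv2.imwrite("pics/a1.png",np.hstack([a,b[:a.shape[0]]])[:,:,::-1])
E
```

```text
clock: 2.8
position: [0.5225, 0.0287, 0.2761]
ee_rot: [3.11, -0.442, -0.004]
force: [0.1, 0.0, 1.2]
width: 0.003
gripper_force: 0.0
yaw err 0.004734569454818038 tz [-2.6e-03 -3.0e-04 -1.0e+00] tip z 0.09813300162847594 F [0.1 0.  1.2] t 2.8
rim_tab_top [ 0.002  -0.0028  0.0241]
rim_2_top [ 0.0667 -0.047   0.0239]
rim_3_top [ 0.131  -0.0022  0.0238]
rim_4_top [0.0663 0.042  0.024 ]
```

View pics/a1.png

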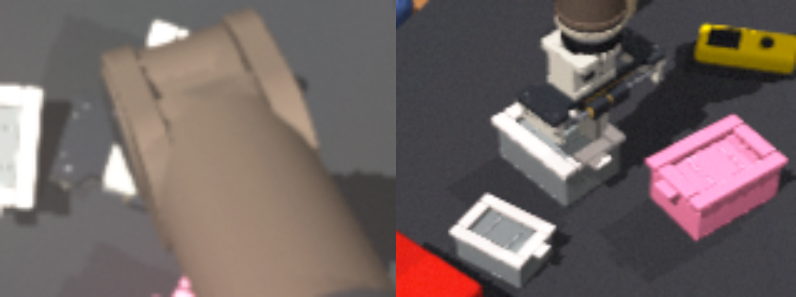

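The right half shows the closed fingers over the tab end of the large tub (about (600,140)), just inside the tab. I'll press now.

```bash
python3 -m inch '0.002 -0.002 0.01 0 0; 0.002 -0.002 0.02 0 0; 0.002 -0.002 0.026 0 0; 0.002 -0.002 0.03 0 0; 0.002 -0.002 0.033 0 0';python3 -c "from h import *;need()"; python3 -m inch '0 0 0 0 0; 0 0 0 0 0';python3 -c "from h import *;need()"
```

```text
clock: 3.4
position: [0.5252, 0.0301, 0.2437]
ee_rot: [3.11, -0.442, -0.0]
force: [-10.2, -1.8, 40.5]
width: 0.003
gripper_force: 20.3
yaw err 0.0046458097106693574 tz [-3.e-04 -2.e-04 -1.e+00] tip z 0.0657402818425459 F [-10.2  -1.8  40.5] t 3.4
rim_tab_top [-0.0002 -0.0006 -0.0083]
rim_2_top [ 0.0645 -0.0448 -0.0083]
rim_3_top [ 0.1288  0.     -0.0083]
rim_4_top [ 0.0641  0.0442 -0.0083]
clock: 3.6
position: [0.5251, 0.0301, 0.2442]
ee_rot: [3.11, -0.442, -0.0]
force: [-2.9, 0.0, 9.6]
width: 0.001
gripper_force: 4.7
yaw err 0.004680793924606963 tz [-2.e-04 -3.e-04 -1.e+00] tip z 0.0661871341308019 F [-2.9  0.   9.6] t 3.6
rim_tab_top [-0.0001 -0.0006 -0.0078]
rim_2_top [ 0.0646 -0.0448 -0.0078]
rim_3_top [ 0.1289  0.     -0.0078]
rim_4_top [ 0.0642  0.0442 -0.0078]
```

```bash
python3 -m inch '0 0 -0.02 0 0; 0 0 -0.032 0 0; 0.032 -0.022 -0.032 0 0; 0.064 -0.044 -0.032 0 0; 0.064 -0.044 -0.032 0 0';python3 - <<'E'
from h import *
need()
b=arm.get_image("side")[120:240,190:350];cv2.imwrite("pics/a2.png",cv2.resize(b,None,fx=4,fy=4,interpolation=cv2.INTER_CUBIC)[:,:,::-1])
E
```

```text
clock: 4.1
position: [0.6027, 0.0564, 0.2763]
ee_rot: [-3.108, 0.44, -0.006]
force: [0.2, 0.8, -0.7]
width: 0.006
gripper_force: 0.0
yaw err 0.005665399493306689 tz [ 0.0044  0.0021 -1.    ] tip z 0.09827806087774738 F [ 0.2  0.8 -0.7] t 4.1
rim_tab_top [-0.0674  0.0462  0.0239]
rim_2_top [-0.0027  0.0021  0.0243]
rim_3_top [0.0616 0.047  0.0244]
rim_4_top [-0.0032  0.0911  0.024 ]
```

View pics/a2.png

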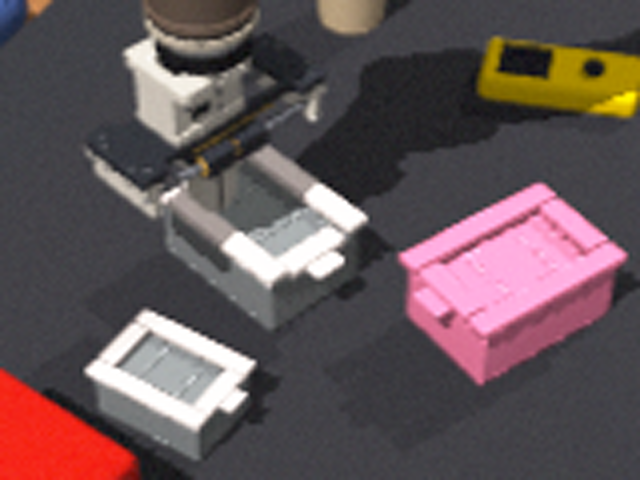

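The tab section now sits below its neighbours (about (300,258)), so it is shut. The fingers hover over the +y side section (about (220,200)).

```bash
python3 -m inch '0 0 0.01 0 0; 0 0 0.02 0 0; 0 0 0.026 0 0; 0 0 0.03 0 0; 0 0 0.033 0 0';python3 -m inch '0 0 0 0 0; 0 0 0 0 0';python3 -c "from h import *;need()"
```

```text
clock: 4.65
position: [0.5985, 0.0546, 0.2437]
ee_rot: [3.11, -0.442, -0.001]
force: [-13.9, -0.6, 40.0]
width: 0.005
gripper_force: 19.9
clock: 4.85
position: [0.5983, 0.0543, 0.2441]
ee_rot: [3.109, -0.442, -0.001]
force: [-8.8, -2.1, 19.6]
width: 0.007
gripper_force: 9.5
yaw err 0.004427870052480076 tz [-7.e-04 -9.e-04 -1.e+00] tip z 0.06609348079735888 F [-8.8 -2.1 19.6] t 4.85
rim_tab_top [-0.0637  0.043  -0.0078]
rim_2_top [ 0.001  -0.0012 -0.0079]
rim_3_top [ 0.0653  0.0436 -0.0079]
rim_4_top [ 0.0006  0.0878 -0.0078]
```

```bash
python3 -m inch '0 0 -0.02 0 0; 0 0 -0.032 0 0; 0.033 0.022 -0.032 0 0; 0.065 0.044 -0.032 0 0; 0.065 0.044 -0.032 0 0';python3 -m inch '0 0 0.01 0 0; 0 0 0.02 0 0; 0 0 0.026 0 0; 0 0 0.03 0 0; 0 0 0.033 0 0';python3 -m inch '0 0 0 0 0; 0 0 0 0 0';python3 -c "from h import *;need()"
```

```text
clock: 5.35
position: [0.6516, -0.0119, 0.2748]
ee_rot: [3.106, -0.453, 0.005]
force: [-0.5, 0.4, 0.6]
width: 0.007
gripper_force: 0.0
clock: 5.85
position: [0.6493, -0.005, 0.2436]
ee_rot: [-3.111, 0.44, -0.002]
force: [-7.9, -2.5, 37.7]
width: 0.006
gripper_force: 18.7
clock: 6.05
position: [0.6489, -0.0049, 0.2439]
ee_rot: [-3.111, 0.44, -0.001]
force: [-8.3, -1.1, 22.5]
width: 0.005
gripper_force: 11.3
yaw err 0.005703718110835421 tz [ 8.e-04 -1.e-04 -1.e+00] tip z 0.06594701260473487 F [-8.3 -1.1 22.5] t 6.05
rim_tab_top [-1.287e-01  1.000e-04 -8.200e-03]
rim_2_top [-0.064  -0.044  -0.0081]
rim_3_top [ 0.0003  0.0009 -0.0081]
rim_4_top [-0.0645  0.045  -0.0081]
```

```bash
python3 -m inch '0 0 -0.02 0 0; 0 0 -0.032 0 0; -0.032 0.023 -0.032 0 0; -0.064 0.045 -0.032 0 0; -0.064 0.045 -0.032 0 0';python3 -m inch '0 0 0.01 0 0; 0 0 0.02 0 0; 0 0 0.026 0 0; 0 0 0.03 0 0; 0 0 0.033 0 0';python3 -m inch '0 0 0 0 0; 0 0 0 0 0; 0 0 0 0 0';python3 -c "from h import *;need()"
python3 -m inch '0 0 -0.02 0 0; 0 0 -0.05 0 0; 0 0 -0.1 0 0; 0 0 -0.13 0 0; 0 0.04 -0.15 0 0'
python3 -m inch '0 0.045 0 0 0; 0 0.09 0 0 0; 0 0.135 0 0 0; 0 0.18 0 0 0; 0 0.22 0 0 0'
python3 - <<'E'
from h import *
need()
a=cv2.resize(arm.get_image("top")[120:240,160:300],None,fx=2.8,fy=2.8);b=cv2.resize(arm.get_image("side")[130:230,190:310],None,fx=3.36,fy=3.36)
cv2.imwrite("pics/a3.png",np.hstack([a,b[:a.shape[0]]])[:,:,::-1])
E
```

```text
clock: 6.55
position: [0.5706, -0.033, 0.273]
ee_rot: [3.107, -0.444, -0.008]
force: [0.5, -0.2, -0.1]
width: 0.004
gripper_force: 0.0
clock: 7.05
position: [0.5758, -0.0307, 0.2433]
ee_rot: [3.11, -0.441, 0.001]
force: [-21.5, -1.6, 68.4]
width: -0.0
gripper_force: 34.2
clock: 7.35
position: [0.5756, -0.0306, 0.2437]
ee_rot: [3.11, -0.441, 0.002]
force: [-13.8, -0.6, 41.7]
width: 0.005
gripper_force: 21.0
yaw err 0.005098879531850342 tz [ 1.4e-03 -7.0e-04 -1.0e+00] tip z 0.06568509157761054 F [-13.8  -0.6  41.7] t 7.35
rim_tab_top [-0.0655 -0.0449 -0.0084]
rim_2_top [-0.0008 -0.0891 -0.0083]
rim_3_top [ 0.0635 -0.0442 -0.0082]
rim_4_top [-0.0012 -0.0001 -0.0083]
clock: 7.85
position: [0.5658, -0.064, 0.3932]
ee_rot: [-3.108, 0.427, -0.006]
force: [0.2, -0.7, 0.1]
width: 0.003
gripper_force: 0.0
clock: 8.35
position: [0.5022, -0.283, 0.3901]
ee_rot: [3.11, -0.443, -0.001]
force: [0.5, 0.5, -0.7]
width: 0.004
gripper_force: 0.0
yaw err 0.0042241929117161625 tz [-8.e-04  0.e+00 -1.e+00] tip z 0.21205963993981553 F [ 0.5  0.5 -0.7] t 8.35
rim_tab_top [-0.0654 -0.3077  0.138 ]
rim_2_top [-0.0007 -0.352   0.138 ]
rim_3_top [ 0.0636 -0.3072  0.138 ]
rim_4_top [-0.0011 -0.263   0.138 ]
```

View pics/a3.png

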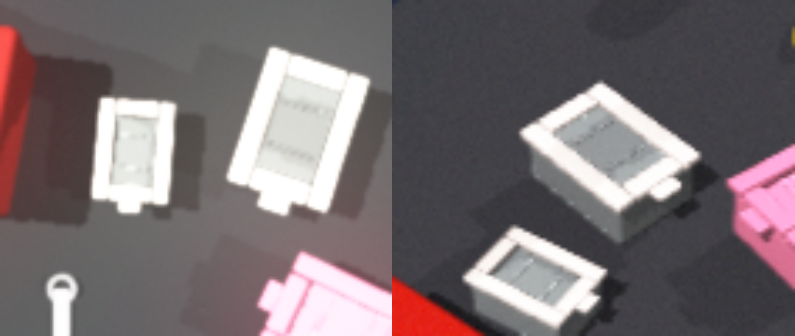

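All four sections of the large tub are level and flush (right half, about (610,150)), the tub hasn't moved, and the hand is clear.

```bash
python3 -c "from cell import arm;print(arm.sign_off())"
```

```text
the job is handed in; nothing more can be done
None
```

I pressed all four rim sections of the large grey tub shut, clockwise from the tab, and handed the job in at about 8.5 s with the hand clear. Each press went to shut height, the last picture shows the rim flush, and no verdict was returned.

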